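# Put the condenser away in the latched glassware drawer

### The job

Put the glass condenser that lies on the bench away in the bench-top drawer unit. The drawer is held shut by a sprung thumb catch somewhere in its pull: feel for it, keep it slid to the left while you draw the drawer out, and do not force anything. Lay the condenser in the empty front pair of notches, beside the one already stored, then push the drawer gently fully home so that it latches, without shifting the beaker.

Things in the scene. Friction and masses are not known exactly. Their poses are not given: they have to be found in the camera images.
- drawer_unit: white steel bench-top drawer unit, 340 wide (y) x 230 deep (x) x 106 high, fixed; origin at the middle of its underside; its front faces -x and its y points left. It has one drawer as wide as the unit, whose front panel stands 8 mm proud of the carcass. A tape roll, 68 across and 18 high, lies fixed on its top towards the back.
- drawer (a joint): how far the drawer is pulled out (m): 0 shut, 0.155 at its stop; it slides along -x of the unit with 1 to 3 N of friction. Shut, it has about 1 mm of play, then the bolt of the catch holds it.
- pull_middle (a point): middle of the floor of the drawer's pull (moves with the drawer, axes like the unit's). The pull is an aluminium channel open at the top along the front panel's upper edge: 312 long inside (y), floor 64 above the bench. Panel 17 to +x, inner face of the lip 17 to -x; lip 4 thick, its top 20 above this point. Panel's top edge 32, unit's top 42 above this point.
- pull_left_end (a point): left end of the same channel floor (156 left of pull_middle). Between pull_middle and here sits the thumb catch: a black tab 24 (x) x 10 (y), standing in the middle of the channel's width, from 4 to 18 above its floor. At rest the tab's middle lies somewhere from 0 to 80 left of pull_middle; its place differs each time and is not reported, so it must be seen or felt.
- catch (a joint): how far the thumb catch is slid left (m): 0 at rest, 0.012 at its hard stop; spring 3 N rising to 6 N. Slid by over 8 mm it frees the bolt; hold it so until the drawer is out 15 mm. It springs back; the bolt snaps in by itself when the drawer is pushed shut (about 5 to 10 N).
- front_notches (a point): the empty place: point midway between the two front notches at the height of their seats (32 above the bench, 16 above the drawer floor; drawer sides 20 high, 150 left and right); axes like the unit's; moves with the drawer, 62 behind the panel's back face, whose top edge is 64 above this point. The condenser lies across the two ribs along y, either way round.
- rear_notches (a point): the same for the rear notches, 70 behind the front ones, where the other condenser lies. The two white ribs that bear the notches are 8 thick and stand 70 left and 70 right of these points; each notch is 34 wide in x between round-topped tines 18 high, 9 thick.
- condenser: the clear glass condenser to put away, lying on the bench, left of the path of the drawer: a tube 274 long along its y, jacket 26 across (x) x 33 high x 190 long, thinner ends 20 thick, hose stubs that point obliquely up, to 49 high; 0.19 kg; origin under its middle at its underside, the middle of the jacket is 1 to -x. Grasp it across the jacket at the middle.
- stored_condenser: a like condenser in the rear notches of the drawer; same origin and axes; it stays there
- beaker: glass beaker, 72 across, 93 high, standing left of the unit, beyond the condenser; origin at the middle of its underside
- water_bath: water bath on the right of the bench, about 200 x 200, with a clamp above it and a tall retort stand with a ring behind it (rods to over 400 high, clamp and ring reaching some 150 out to all sides); not part of the job, fixed: swing the arm round in front of it, not over it. Origin at the middle of its underside.

How it is judged (in metres and radians):
On the way, in this order (a step that is already met when the one before it is completed fails the run):
1. the drawer is drawn out by at least 120 mm (value of joint drawer above 0.12 m), for 0.2 s.
2. the condenser lies in the front notches of the open drawer, let go (value of joint drawer above 0.1 m and x of condenser in the frame of front_notches between -0.009 and 0.009 m and z of condenser in the frame of front_notches between -0.004 and 0.004 m and contact force between the fingers and condenser below 0.1 N), for 0.2 s.
At the end, for the whole second after the job is handed in: Drawer shut to within 3 mm and latched (catch sprung back to within 3 mm). Condenser at rest in the front notches, upright as it lay: within 9 mm across, 20 mm along, 4 mm in height, parallel to the unit's y within 0.12 rad. Stored condenser within 20 mm of the rear notches (value of joint each of drawer, catch below 0.003 m and x of condenser in the frame of front_notches between -0.009 and 0.009 m and y of condenser in the frame of front_notches between -0.02 and 0.02 m and z of condenser in the frame of front_notches between -0.004 and 0.004 m and angle between the y axis of condenser and the y axis of drawer_unit, either way round below 0.12 rad and angle between each of condenser, stored_condenser's own z axis and vertical below 0.15 rad and distance between stored_condenser and rear_notches below 0.02 m and linear speed of condenser below 0.02 m/s); the robot touches nothing.
It fails at once if the drawer unit is forced: the fingers press on it with more than 45 N (contact force between the fingers and drawer_unit above 45 N).
It fails at once if the drawer is slammed (shut faster than 0.4 m/s) (velocity of joint drawer below -0.4 m/s).
It fails at once if the condenser is tipped over (more than 45 degrees) (angle between condenser's own z axis and vertical above 0.8 rad).
It fails at once if the condenser strikes or is pressed on the drawer unit with more than 55 N (contact force between condenser and drawer_unit above 55 N).
It fails at once if the beaker is shifted by more than 30 mm (distance of beaker from where it was at the start of the episode above 0.03 m).
It also fails if it takes over 72 s, if anything falls off the work surface, if the arm or the gripper's body presses on something with over 40 N, if the wrist force passes 120 N, or if a joint passes its speed limit or range.

### The arm

A 6-joint arm with a two-finger parallel gripper is mounted at the origin on a cart in front of the work surface, level with it; the furniture and walls round the work are solid. World frame = base frame: x ahead of the robot, y to its left, z up, the work surface at z = 0. Lengths are in m, angles in degrees, forces in N, time in s.
With the tool pointing down it reaches from about 0.25 to 0.725 m from the base axis. Payload 9.7 kg.
Tool frame: the origin (TCP) lies between the finger pads; the fingertips stand bot.tcp_to_tips ahead of it and the grasp point (between the pads) lies 11 mm behind it (bot.tcp_to_tips is the distance from the TCP to the fingertips, in m); z points along the fingers, y is the line along which they close (so a half turn about z gives the same grasp; the last joint's range is limited). The gripper opens to 85 mm and grips with 20 to 120 N. Pads are 22 mm wide; open, the fingers measure 114 mm over their backs; the gripper's body (76 mm by 85 mm) begins 54 mm behind the grasp point. The pads swing forward as they close: fully open they stand 13 mm farther back than shut.
Start: joints at [-76.662, 4.979, 10.078, 95.1, 0, 90], TCP at [0.127, -0.535, 0.239] pointing down, gripper open.
Joint ranges: [-179.16, 179.16], [-48.56, 103.87], [-65.8, 70.77], [-126.05, 130.52], [-82.76, 87.17], [-180, 180]. Speed limits (degrees/s): [127.2, 127.2, 147.25, 180, 180, 180].

### API

Orientations are given as [roll, pitch, yaw] about the fixed x, y, z axes, in that order (R = Rz(yaw) Ry(pitch) Rx(roll)).
In Python, from workcell import bot gives the robot as it stands. The module is installed in compiled form; this text tells all that it offers.
- The arm moves only by the tool carry_out, never from a script. Its arguments are lists of equal length, an entry for each row: "linear": the shift along the world's x, y, z normalised to -1 to 1, where 1 is 2 cm, a list of three; "rotation": the turn, a rotation vector about the world's x, y, z normalised to -1 to 1, where 1 is 8 degrees, a list of three; "grip": the closure, from -1 (fully open) to 1 (shut). In form: {"linear": [[tx, ty, tz], ...], "rotation": [[rx, ry, rz], ...], "grip": [grip, ...]}. A call has 1 to 12 rows; each row shifts and turns the commanded pose from where the row before left it; what a row does not reach is not made up. A row lasts 1/10 s, in which the tool goes at most 50 mm and 8.59 degrees, less where a joint would pass 70% of its speed; a pose out of reach is approached as far as the arm can. A call with a number of a shift or a turn outside -1 to 1 is refused whole. A call with a gripper value outside its range is refused whole. The fingers move at their own pace and stop on an object; "grip_force" is the grip in N (left out, the last holds). Time passes only in rows, so rows that do not move let the fingers close. It gives the time, the measured TCP pose, the force, the opening and the grip force at its end, in the units of the state.
- bot.get_obs(): the state, without advancing time (a new reading comes with each control period).
- bot.camera(name): name is "scene" or "top"; returns the picture (480x640x3 uint8, blue, green, red); there is no depth.
- bot.camera_model(name): a dict with "fx", "fy", "cx", "cy" (pixels), "distortion" ([k1, k2, p1, p2, k3] as OpenCV has them; the pictures are not rectified), "camera_from_world" (4x4, takes a point from world to camera coordinates). Camera axes: x right, y up, looking along -z (the intrinsics and any distortion apply to the point x, -y, -z); pixel columns grow to the right and rows downward; lengths in m; the calibration is good to about 2 mm. A picture is of the moment at which its call begins. camera_model takes no time and is no camera call.
- bot.job_done(): hands the job in; it is judged then, once.
The state is a dict: "time": time; "q": joint angles; "qd": joint speeds; "joint_efforts": joint torques, N m; "ee_pos": TCP position; "tcp_rot": TCP orientation; "wrist_force": force on the tool from outside, world axes, zero at the start; "torque": the same for the moment, N m; "opening": finger opening in m; "grasp_force": force on a finger pad.
Only numpy, scipy, OpenCV 4.12 (cv2) and the standard library are available. Lean on these libraries where they do the work, as an engineer would, in place of code of your own. Each camera call takes 0.05 s, during which the arm holds its last target. There are 200 camera calls.

## Working session

There is one attempt and no reset: what is moved stays moved. The work goes in short steps, Python scripts to look and compute and a tool call to move; the robot and the scene stay as the last step left them, time stands still between calls to the robot, and variables do not carry over. Pictures are saved under pics/ and viewed, at most 10 in all, crops included, and the job is handed in when it is done.

Besides the shell and the picture viewer there is one more tool, called after "Emit:" as name(argument=value, ...) on one line, values as JSON. carry_out: Moves the arm, as the interface text tells. Its arguments: {"type":"object","properties":{"linear":{"type":"array","items":{"type":"array","items":{"type":"number"}}},"rotation":{"type":"array","items":{"type":"array","items":{"type":"number"}}},"grip":{"type":"array","items":{"type":"number"}},"grip_force":{"type":"number"}},"required":["linear","rotation","grip"]}

```bash
mkdir -p pics
cat > h.py <<'E'
import numpy as np, cv2
from workcell import bot
def ray(m,u,v):
    K=np.array([[m['fx'],0,m['cx']],[0,m['fy'],m['cy']],[0,0,1]])
    p=cv2.undistortPoints(np.array([[[u,v]]],float),K,np.array(m['distortion']))[0,0]
    T=np.array(m['camera_from_world']);R=T[:3,:3];c=-R.T@T[:3,3]
    return c,R.T@np.array([p[0],-p[1],-1])
def onz(name,u,v,z):
    c,d=ray(bot.camera_model(name),u,v);return c+d*(z-c[2])/d[2]
def proj(name,P):
    m=bot.camera_model(name);T=np.array(m['camera_from_world']);q=np.atleast_2d(P)@T[:3,:3].T+T[:3,3]
    q=q*[1,-1,-1];K=np.array([[m['fx'],0,m['cx']],[0,m['fy'],m['cy']],[0,0,1]])
    return cv2.projectPoints(q,np.zeros(3),np.zeros(3),K,np.array(m['distortion']))[0][:,0]
E
python3 - <<'E'
from h import *
for n in('scene','top'):
    cv2.imwrite(f'pics/{n}0.png',bot.camera(n)); m=bot.camera_model(n);T=np.array(m['camera_from_world']);print(n,m['fx'],-T[:3,:3].T@T[:3,3])
o=bot.get_obs();print(bot.tcp_to_tips,o)
E
```

```text
scene 568.4591509998171 [-0.04074156  0.4556006   0.93924606]
top 521.820244856777 [0.50701805 0.13245856 1.344708  ]
0.008 {'time': 0.1, 'q': array([-7.66629366e+01,  5.00681743e+00,  1.00390806e+01,  9.51016487e+01,
        2.35728587e-03,  8.99995740e+01]), 'qd': array([ 0.02978427, -0.06847826,  0.16266442,  0.11284234, -0.04477051,
       -0.01708936]), 'joint_efforts': array([-1.52193566e-03, -5.21561658e+01,  4.65654767e+01,  1.61244208e-02,
        2.55583944e-05, -2.72725373e-06]), 'ee_pos': array([ 0.12683562, -0.53495695,  0.23866561]), 'tcp_rot': array([-1.79930615e+02, -2.35779999e-03,  1.33374865e+01]), 'wrist_force': array([0.60361647, 0.44260547, 0.1295653 ]), 'torque': array([ 0.00594954,  0.03152698, -0.01036454]), 'grasp_force': 0.0, 'opening': 0.08555642270409693}
```

View pics/scene0.png

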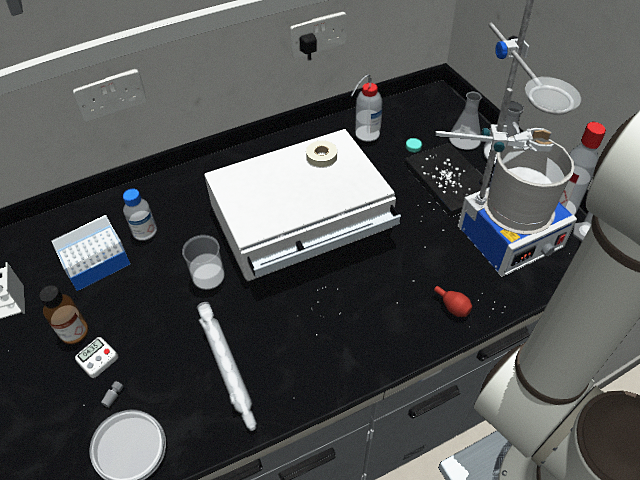

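View pics/top0.png

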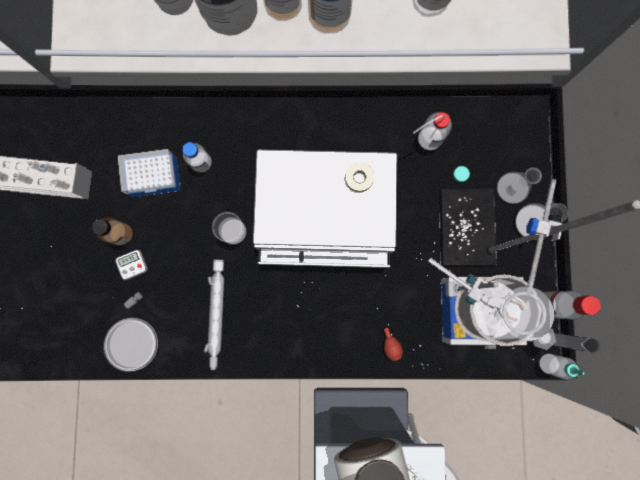

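The scene picture shows the shut drawer unit with the black tab at about (300,245). The condenser lies from (205,310) to (250,425), and the beaker is at (203,262). In the top view the tab is at about (301,257) and the condenser runs (218,263) to (213,368). I'll enlarge both.

Run:
```python
from h import *
t=cv2.imread('pics/top0.png');
a=cv2.resize(t[140:280,240:410],None,fx=4,fy=4,interpolation=cv2.INTER_CUBIC)
cv2.imwrite('pics/top_unit.png',a)
b=cv2.resize(t[250:380,180:260],None,fx=4.5,fy=4.5,interpolation=cv2.INTER_CUBIC)
s=cv2.imread('pics/scene0.png')
c=cv2.resize(s[290:440,185:265],(312,585),interpolation=cv2.INTER_CUBIC)
cv2.imwrite('pics/cond.png',np.hstack([b,c]))
```

```text
(no output)
```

View pics/top_unit.png

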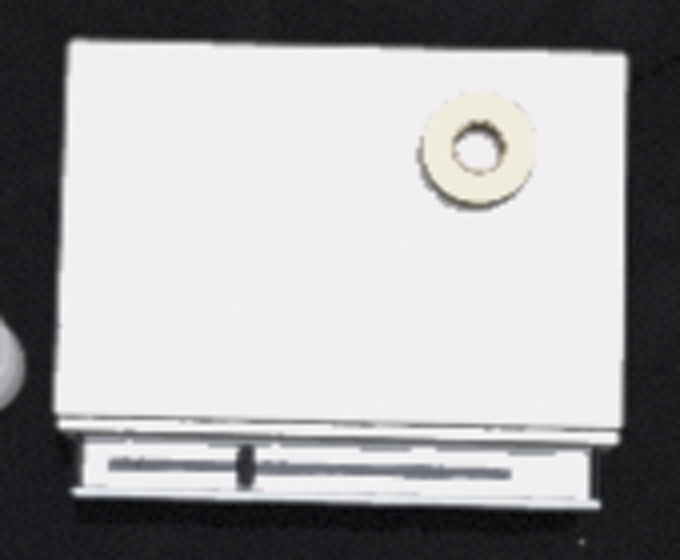

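View pics/cond.png

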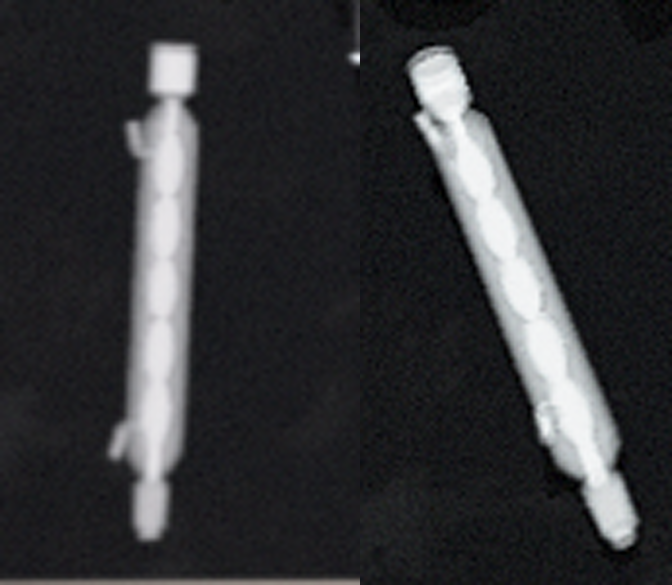

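Run:
```python
from h import *
f=lambda u,v,z:onz('top',(u+.5)/4+239.5,(v+.5)/4+139.5,z)
g=lambda u,v,z:onz('top',(u+.5)/4.5+179.5,(v+.5)/4.5+249.5,z)
BL,BR,FR,FL=[f(*p,.106) for p in((70,40),(627,53),(622,430),(56,414))]
print(BL,BR,FR,FL,np.linalg.norm(BL-BR),np.linalg.norm(BL-FL))
y=(BL-BR)+(FL-FR);yaw=np.arctan2(-y[0],y[1]);print('yaw',np.degrees(yaw))
y2=np.array(BL-FL+BR-FR);print('yaw by x',np.degrees(np.arctan2(y2[1],y2[0])))
R=np.array([[np.cos(yaw),-np.sin(yaw)],[np.sin(yaw),np.cos(yaw)]])
c=np.mean([BL,BR,FR,FL],0)[:2];print('unit c',c)
T=f(246,467,.082)[:2];print('tab',T,'unit frame',R.T@(T-c))
for p in((72,491),(600,505)): print('lip',R.T@(f(*p,.084)[:2]-c))
for p in((57,428),(618,443)): print('panel top',R.T@(f(*p,.096)[:2]-c))
for p in((173,43,.016),(149,540,.012),(145,140,.016),(198,140,.016),(128,450,.016),(184,450,.016)): print('cond',g(*p))
s=lambda u,v,z:onz('scene',185+u*80/312,290+v*150/585,z) if 0 else onz('scene',185+(u-360)*80/312,290+v*150/585,z)
for p in((432,50,.018),(623,545,.012)): print('cond scene',s(*p))
print('beaker',onz('top',232,232,.0))
# scene check of unit corners
P=[ [*(c+R@np.array(q)),.106] for q in((-.115,.17),(-.115,-.17),(.115,-.17),(.115,.17))]
print(proj('scene',P))
print(proj('scene',[[*T,.082]]))
```

```text
[0.8721976 0.2982057 0.106    ] [ 0.86309225 -0.03995734  0.106     ] [ 0.63328307 -0.03348855  0.106     ] [0.64348661 0.30400165 0.106     ] 0.3382855995747707 0.22878442248376177
yaw -1.6369591674600488
yaw by x -1.532212044281255
unit c [0.75301488 0.13219036]
tab [0.61355409 0.19158501] unit frame [-0.14110058  0.05538651]
lip [-0.15864777  0.16010045]
lip [-0.15850592 -0.15922536]
panel top [-0.12177854  0.16907606]
panel top [-0.1217974  -0.16804637]
cond [0.61238077 0.40659925 0.016     ]
cond [0.33630914 0.41450698 0.012     ]
cond [0.55752252 0.4212143  0.016     ]
cond [0.55744516 0.39136308 0.016     ]
cond [0.38570048 0.42653307 0.016     ]
cond [0.38557233 0.39548216 0.016     ]
cond scene [0.61537248 0.40225531 0.018     ]
cond scene [0.33689653 0.41367183 0.012     ]
beaker [0.68433994 0.37517621 0.        ]
[[238.53999233 247.19815963]
 [394.86183425 191.90188818]
 [345.10710003 127.76038089]
 [203.34678795 172.25909454]]
[[299.8146971  244.70689516]]
```

Emit:
carry_out(linear=[[-0.1, 1, 0], [-0.1, 1, 0], [-0.1, 1, 0], [-0.1, 1, 0], [-0.1, 1, 0], [-0.1, 1, 0], [-0.1, 1, 0], [-0.1, 1, 0], [-0.1, 1, 0], [-0.1, 1, 0], [-0.1, 1, 0], [-0.1, 1, 0]], rotation=[[0, 0, -0.3], [0, 0, -0.3], [0, 0, -0.3], [0, 0, -0.3], [0, 0, -0.3], [0, 0, -0.37], [0, 0, 0], [0, 0, 0], [0, 0, 0], [0, 0, 0], [0, 0, 0], [0, 0, 0]], grip=[1, 1, 1, 1, 1, 1, 1, 1, 1, 1, 1, 1], grip_force=20)

```text
time: 1.3
ee_pos: [0.1027, -0.2942, 0.239]
tcp_rot: [-180.0, 0.0, -1.6]
wrist_force: [-0.4, -0.3, -0.1]
opening: 0.0001
grasp_force: 0.0
```

Emit:
carry_out(linear=[[0.7, 0.95, 0], [0.7, 0.95, 0], [0.7, 0.95, 0], [0.7, 0.95, 0], [0.7, 0.95, 0], [0.65, 1, 0], [0.65, 1, 0], [0.65, 1, 0], [0.65, 1, 0], [0.65, 1, 0], [0.65, 1, 0], [0.65, 1, 0]], rotation=[[0, 0, 0], [0, 0, 0], [0, 0, 0], [0, 0, 0], [0, 0, 0], [0, 0, 0], [0, 0, 0], [0, 0, 0], [0, 0, 0], [0, 0, 0], [0, 0, 0], [0, 0, 0]], grip=[1, 1, 1, 1, 1, 1, 1, 1, 1, 1, 1, 1])

```text
time: 2.5
ee_pos: [0.2642, -0.0592, 0.2392]
tcp_rot: [180.0, -0.0, -1.6]
wrist_force: [0.1, -0.4, -0.7]
opening: -0.0001
grasp_force: 0.0
```

Emit:
carry_out(linear=[[0.97, 0.6, 0], [0.97, 0.6, 0], [0.97, 0.6, 0], [0.97, 0.6, 0], [0.97, 0.6, 0], [0.97, 0.6, 0], [0.97, 0.6, 0], [0.97, 0.6, 0], [0.97, 0.6, 0], [0.97, 0.6, 0], [0.97, 0.6, 0], [0.97, 0.6, 0]], rotation=[[0, 0, 0], [0, 0, 0], [0, 0, 0], [0, 0, 0], [0, 0, 0], [0, 0, 0], [0, 0, 0], [0, 0, 0], [0, 0, 0], [0, 0, 0], [0, 0, 0], [0, 0, 0]], grip=[1, 1, 1, 1, 1, 1, 1, 1, 1, 1, 1, 1])

```text
time: 3.7
ee_pos: [0.4976, 0.0294, 0.2389]
tcp_rot: [-177.7, 0.0, 2.1]
wrist_force: [-0.4, 0.1, -0.7]
opening: 0.0
grasp_force: 0.0
```

Emit:
carry_out(linear=[[0.97, 0.6, -0.9], [0.97, 0.6, -0.9], [0.97, 0.6, -0.9], [0.97, 0.6, -0.9], [0.97, 0.6, -0.9], [0.97, 0.6, -0.9], [0, 0, 0], [0, 0, 0]], rotation=[[0, 0, 0], [0, 0, 0], [0, 0, 0], [0, 0, 0], [0, 0, 0], [0, 0, 0], [0, 0, 0], [0, 0, 0]], grip=[1, 1, 1, 1, 1, 1, 1, 1])

```text
time: 4.5
ee_pos: [0.6148, 0.0702, 0.1305]
tcp_rot: [-176.3, 0.1, 4.9]
wrist_force: [-0.4, 0.6, 0.2]
opening: -0.0001
grasp_force: 0.0
```

Run:
```python
from h import *
s=bot.camera('scene');print(bot.get_obs()['ee_pos'])
cv2.imwrite('pics/s1.png',cv2.resize(s[130:290,220:420],None,fx=3.6,fy=3.6,interpolation=cv2.INTER_CUBIC))
```

```text
[0.61491598 0.07009743 0.1315341 ]
```

View pics/s1.png

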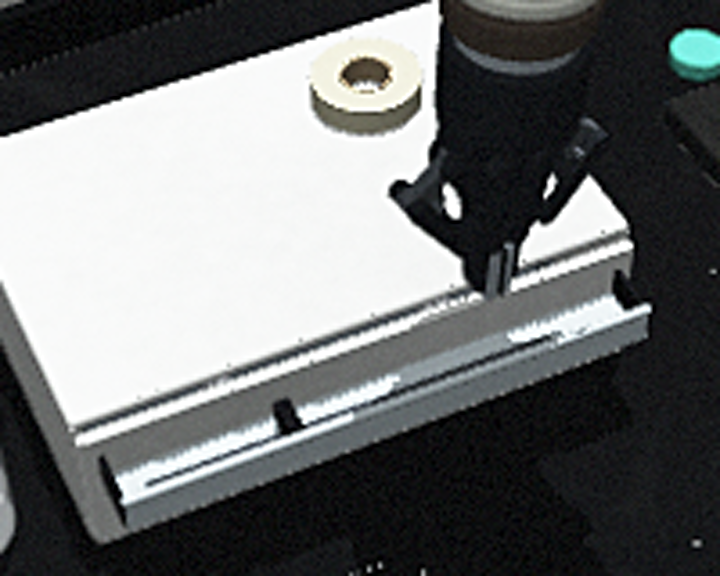

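The picture shows the closed fingers short of the target, above the channel's right half at (495,290) in the crop. The tab is at (287,415). I'll check the joints, because y and the orientation fell short.

Run:
```python
from h import *
o=bot.get_obs();print(o['q'],o['ee_pos'],o['tcp_rot'],o['wrist_force'],o['torque'],o['joint_efforts'])
```

```text
[  4.87014414  13.65423788   7.91568383  84.30669764   3.65106987
 179.94299634] [0.61491598 0.07009743 0.1315341 ] [-1.76348887e+02  4.16216723e-02  4.92703212e+00] [0.41658771 0.2691685  0.05792652] [-0.02475036 -0.02568748  0.02510567] [ 2.20554639e-01 -5.98582184e+01  4.62091219e+01 -1.16722507e-01
  2.13456606e-01 -2.51389855e-05]
```

Emit:
carry_out(linear=[[0, 0.5, 0], [0, 0.5, 0], [0, 0, 0]], rotation=[[0, 0, -0.5], [0, 0, -0.3], [0, 0, 0]], grip=[1, 1, 1])

```text
time: 4.85
ee_pos: [0.6173, 0.0495, 0.1322]
tcp_rot: [-174.6, -0.0, 2.3]
wrist_force: [0.5, 0.3, 0.5]
opening: -0.0
grasp_force: 0.0
```

Run:
```python
from h import *
o=bot.get_obs();print(o['q'],o['ee_pos'],o['tcp_rot'],o['wrist_force'],o['torque'])
```

```text
[  2.19764116  13.59280492   7.84677836  84.23228911   5.35067977
 179.94215628] [0.61725291 0.04953664 0.13221709] [-1.74649345e+02 -2.70783105e-02  2.25523284e+00] [0.5009477  0.26089407 0.51229298] [-0.06175925 -0.00339014  0.01640154]
```

J6 hit its 180° limit, so I'll turn half round. The grasp is the same.

Emit:
carry_out(linear=[[0, 0, 0], [0, 0, 0], [0, 0, 0], [0, 0, 0], [0, 0, 0], [0, 0, 0], [0, 0, 0], [0, 0, 0], [0, 0, 0], [0, 0, 0], [0, 0, 0], [0, 0, 0]], rotation=[[0, 0, 1], [-0.67, -0.1, 0], [0, 0, 1], [0, 0, 1], [0, 0, 1], [0, 0, 1], [0, 0, 1], [0, 0, 1], [0, 0, 1], [0, 0, 1], [0, 0, 1], [0, 0, 1]], grip=[1, 1, 1, 1, 1, 1, 1, 1, 1, 1, 1, 1])

```text
time: 6.05
ee_pos: [0.6171, 0.0509, 0.1318]
tcp_rot: [179.9, 0.2, 90.7]
wrist_force: [-0.3, 0.8, 0.2]
opening: -0.0
grasp_force: 0.0
```

Emit:
carry_out(linear=[[0, 0.48, 0], [0, 0.48, 0], [0, 0.48, 0], [0, 0.48, 0], [0, 0.48, 0], [0, 0.48, 0], [0, 0.48, 0], [0, 0.48, 0], [0, 0.48, 0], [0, 0.48, 0], [0, 0.48, 0], [0, 0, 0]], rotation=[[0, 0, 1], [0, 0, 1], [0, 0, 1], [0, 0, 1], [0, 0, 1], [0, 0, 1], [0, 0, 1], [0, 0, 1], [0, 0, 1], [0, 0, 1], [0, 0, 1], [0, 0, 0]], grip=[1, 1, 1, 1, 1, 1, 1, 1, 1, 1, 1, 1])

```text
time: 7.25
ee_pos: [0.6171, 0.1574, 0.1316]
tcp_rot: [179.9, 0.2, 178.6]
wrist_force: [0.0, -0.8, -1.0]
opening: 0.0002
grasp_force: 0.0
```

Emit:
carry_out(linear=[[-0.2, -0.05, -0.3], [0, 0, -0.4], [0, 0, -0.4], [0, 0, -0.4], [0, 0, -0.4], [0, 0, -0.4], [0, 0, -0.3], [0, 0, 0], [0, 0, 0]], rotation=[[0, 0, 0], [0, 0, 0], [0, 0, 0], [0, 0, 0], [0, 0, 0], [0, 0, 0], [0, 0, 0], [0, 0, 0], [0, 0, 0]], grip=[1, 1, 1, 1, 1, 1, 1, 1, 1])

```text
time: 8.15
ee_pos: [0.6132, 0.1558, 0.0794]
tcp_rot: [179.9, 0.2, 178.4]
wrist_force: [0.3, -0.3, 0.0]
opening: 0.0
grasp_force: 0.0
```

Run:
```python
from h import *
s=bot.camera('scene')
cv2.imwrite('pics/s2.png',cv2.resize(s[190:290,230:380],None,fx=5,fy=5,interpolation=cv2.INTER_CUBIC))
```

```text
(no output)
```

View pics/s2.png

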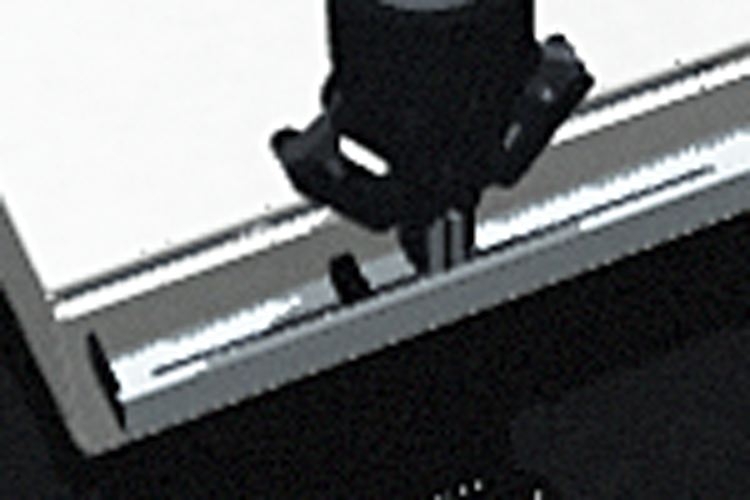

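The fingers stand in the channel at (440,250) in the crop, right of the tab at (350,280). Now I'll feel leftward.

Emit:
carry_out(linear=[[0, 0.2, 0], [0, 0.2, 0], [0, 0.2, 0], [0, 0, 0]], rotation=[[0, 0, 0], [0, 0, 0], [0, 0, 0], [0, 0, 0]], grip=[1, 1, 1, 1])

```text
time: 8.6
ee_pos: [0.6132, 0.1685, 0.0794]
tcp_rot: [179.9, 0.2, 178.4]
wrist_force: [-0.3, 0.2, 1.0]
opening: 0.0002
grasp_force: 0.0
```

Emit:
carry_out(linear=[[0, 0.15, 0], [0, 0, 0]], rotation=[[0, 0, 0], [0, 0, 0]], grip=[1, 1])

```text
time: 8.8
ee_pos: [0.6132, 0.1711, 0.0793]
tcp_rot: [179.9, 0.2, 178.4]
wrist_force: [-0.4, 0.4, -0.8]
opening: -0.0001
grasp_force: 0.0
```

Emit:
carry_out(linear=[[0, 0.15, 0], [0, 0, 0]], rotation=[[0, 0, 0], [0, 0, 0]], grip=[1, 1])

```text
time: 9.0
ee_pos: [0.6132, 0.174, 0.0793]
tcp_rot: [179.9, 0.2, 178.4]
wrist_force: [0.0, 0.3, 1.1]
opening: -0.0001
grasp_force: 0.0
```

Emit:
carry_out(linear=[[0, 0.15, 0], [0, 0, 0]], rotation=[[0, 0, 0], [0, 0, 0]], grip=[1, 1])

```text
time: 9.2
ee_pos: [0.6132, 0.1765, 0.0792]
tcp_rot: [180.0, 0.2, 178.4]
wrist_force: [0.9, -3.5, -0.4]
opening: -0.0002
grasp_force: 1.4
```

Emit:
carry_out(linear=[[0, 0.15, 0], [0, 0.15, 0], [0, 0, 0]], rotation=[[0, 0, 0], [0, 0, 0], [0, 0, 0]], grip=[1, 1, 1])

```text
time: 9.5
ee_pos: [0.6132, 0.1828, 0.0792]
tcp_rot: [179.9, 0.2, 178.4]
wrist_force: [0.6, -4.4, -1.7]
opening: -0.0001
grasp_force: 2.0
```

Emit:
carry_out(linear=[[0, 0.15, 0], [0, 0, 0]], rotation=[[0, 0, 0], [0, 0, 0]], grip=[1, 1])

```text
time: 9.7
ee_pos: [0.6132, 0.1856, 0.0792]
tcp_rot: [179.9, 0.2, 178.4]
wrist_force: [1.6, -5.2, -1.6]
opening: -0.0001
grasp_force: 2.3
```

Emit:
carry_out(linear=[[0, 0.04, 0], [-0.12, 0.003, 0], [-0.12, 0.003, 0], [-0.12, 0.003, 0], [0, 0, 0]], rotation=[[0, 0, 0], [0, 0, 0], [0, 0, 0], [0, 0, 0], [0, 0, 0]], grip=[1, 1, 1, 1, 1])

```text
time: 10.2
ee_pos: [0.6058, 0.1863, 0.0793]
tcp_rot: [179.9, 0.2, 178.4]
wrist_force: [0.1, -5.1, -1.0]
opening: -0.0003
grasp_force: 2.4
```

Emit:
carry_out(linear=[[-0.1, 0.003, 0], [0, 0, 0]], rotation=[[0, 0, 0], [0, 0, 0]], grip=[1, 1])

```text
time: 10.4
ee_pos: [0.6039, 0.1864, 0.0793]
tcp_rot: [179.9, 0.2, 178.4]
wrist_force: [0.2, -6.1, -0.8]
opening: 0.0004
grasp_force: 2.4
```

Emit:
carry_out(linear=[[-0.1, 0.003, 0], [0, 0, 0]], rotation=[[0, 0, 0], [0, 0, 0]], grip=[1, 1])

```text
time: 10.6
ee_pos: [0.6019, 0.1865, 0.0793]
tcp_rot: [179.9, 0.2, 178.4]
wrist_force: [1.0, -5.5, -1.0]
opening: 0.0001
grasp_force: 2.4
```

Emit:
carry_out(linear=[[-0.1, 0.003, 0], [-0.1, 0.003, 0], [0, 0, 0]], rotation=[[0, 0, 0], [0, 0, 0], [0, 0, 0]], grip=[1, 1, 1])

```text
time: 10.9
ee_pos: [0.5978, 0.1866, 0.0793]
tcp_rot: [179.9, 0.2, 178.4]
wrist_force: [1.2, -5.5, -1.9]
opening: 0.0002
grasp_force: 2.4
```

Emit:
carry_out(linear=[[-0.1, 0.003, 0], [-0.1, 0.003, 0], [0, 0, 0]], rotation=[[0, 0, 0], [0, 0, 0], [0, 0, 0]], grip=[1, 1, 1])

```text
time: 11.2
ee_pos: [0.5938, 0.1867, 0.0793]
tcp_rot: [180.0, 0.2, 178.4]
wrist_force: [0.6, -6.1, -0.6]
opening: -0.0002
grasp_force: 2.4
```

Emit:
carry_out(linear=[[-0.4, 0.012, 0], [-0.6, 0.017, 0], [-0.6, 0.017, 0], [-0.6, 0.017, 0], [-0.6, 0.017, 0], [-0.6, 0.017, 0], [-0.6, 0.017, 0], [-0.6, 0.017, 0], [-0.6, 0.017, 0], [-0.6, 0.017, 0], [-0.6, 0.017, 0], [0, 0, 0]], rotation=[[0, 0, 0], [0, 0, 0], [0, 0, 0], [0, 0, 0], [0, 0, 0], [0, 0, 0], [0, 0, 0], [0, 0, 0], [0, 0, 0], [0, 0, 0], [0, 0, 0], [0, 0, 0]], grip=[1, 1, 1, 1, 1, 1, 1, 1, 1, 1, 1, 1])

```text
time: 12.4
ee_pos: [0.4645, 0.1905, 0.0795]
tcp_rot: [179.9, 0.2, 178.4]
wrist_force: [-1.6, -5.7, 0.9]
opening: -0.0001
grasp_force: 2.6
```

Emit:
carry_out(linear=[[-0.25, 0.008, 0], [-0.15, 0.005, 0], [0, 0, 0]], rotation=[[0, 0, 0], [0, 0, 0], [0, 0, 0]], grip=[1, 1, 1])

```text
time: 12.7
ee_pos: [0.4576, 0.1908, 0.0796]
tcp_rot: [179.9, 0.2, 178.4]
wrist_force: [-0.0, -4.7, -0.7]
opening: -0.0003
grasp_force: 2.5
```

Emit:
carry_out(linear=[[0.15, -0.5, 0], [0.05, -0.4, 0], [0, 0, 0.8], [0, 0, 1], [0, 0, 1], [0, 0.8, 1], [0, 1, 0], [0, 1, 0], [0, 1, 0], [0, 1, 0], [0, 1, 0], [0, 1, 0]], rotation=[[0, 0, 0], [0, 0, 0], [0, 0, 0], [0, 0, 0], [0, 0, 0], [0, 0, 0], [0, 0, 0], [0, 0, 0], [0, 0, 0], [0, 0, 0], [0, 0, 0], [0, 0, 0]], grip=[1, 1, 1, 1, 1, 1, -1, -1, -1, -1, -1, -1])

```text
time: 13.9
ee_pos: [0.4623, 0.3097, 0.1555]
tcp_rot: [179.8, 0.2, 178.4]
wrist_force: [0.5, -0.3, 0.0]
opening: 0.0847
grasp_force: 0.0
```

Emit:
carry_out(linear=[[0.1, 1, 0], [0.1, 1, 0], [0.1, 1, 0], [0.1, 1, -0.5], [0.1, 0.9, -0.5], [0, 0, 0]], rotation=[[0, 0, 0], [0, 0, 0], [0, 0, 0], [0, 0, 0], [0, 0, 0], [0, 0, 0]], grip=[-1, -1, -1, -1, -1, -1])

```text
time: 14.5
ee_pos: [0.4718, 0.4081, 0.1334]
tcp_rot: [179.9, 0.1, 178.5]
wrist_force: [-0.3, -0.8, -0.0]
opening: 0.0854
grasp_force: 0.0
```

Run:
```python
from h import *
t=bot.camera('top'); s=bot.camera('scene')
cv2.imwrite('pics/t3full.png',t); cv2.imwrite('pics/s3full.png',s); print(bot.get_obs()['q'])
cv2.imwrite('pics/t3.png',cv2.resize(t[220:345,230:420],None,fx=4,fy=4,interpolation=cv2.INTER_CUBIC))
```

```text
[ 4.07727972e+01  1.40214538e+01  8.80962577e+00  8.45989020e+01
 -5.84000373e-02  4.23516431e+01]
```

View pics/t3.png

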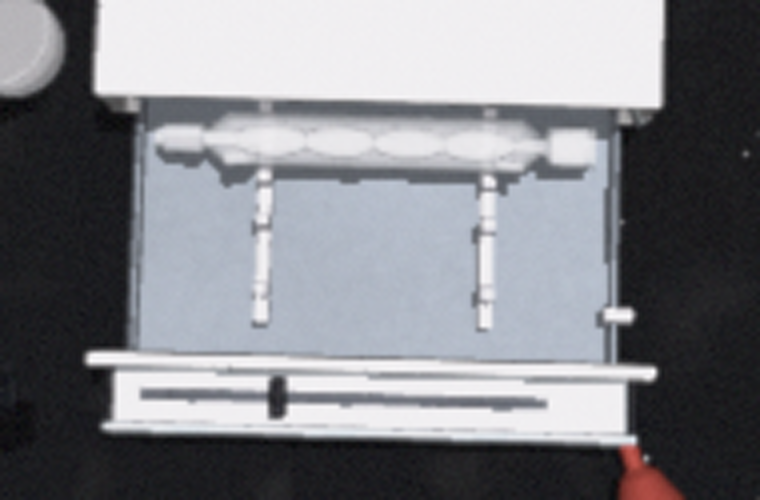

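The picture shows the drawer open, with the stored condenser at the back and the ribs at crop columns 262 and 485. The empty notches are at about rows 235 to 290, and the tab is at (277,397).

Run:
```python
from h import *
f=lambda u,v,z:onz('top',(u+.5)/4+229.5,(v+.5)/4+219.5,z)[:2]
c=np.array([.75301,.13219]);yaw=np.radians(-1.6);R=np.array([[np.cos(yaw),-np.sin(yaw)],[np.sin(yaw),np.cos(yaw)]])
U=lambda u,v,z:np.round((R.T@(f(u,v,z)-c)),4)
print('lip',U(103,427,.084),U(635,440,.084))
print('panel front top',U(88,364,.096),U(656,378,.096),'back top',U(88,352,.096),U(656,366,.096))
print('tine mid',U(262,228,.050),U(486,233,.050),'front',U(261,292,.05),U(485,296,.05),'rib end',U(261,325,.045),U(484,330,.045))
print('stored ends',U(158,141,.048),U(595,148,.048),'jacket mid',U(264,141,.048),U(487,147,.048))
print('tab',U(277,397,.082))
```

```text
lip [-0.3116  0.1593] [-0.3107 -0.158 ]
panel front top [-0.2744  0.1682] [-0.2735 -0.1685] back top [-0.2673  0.1685] [-0.2665 -0.1684]
tine mid [-0.1891  0.0703] [-0.1885 -0.0685] front [-0.2286  0.0697] [-0.2274 -0.0686] rib end [-0.2489  0.0693] [-0.2482 -0.0687]
stored ends [-0.1366  0.1371] [-0.1338 -0.1352] jacket mid [-0.1348  0.071 ] [-0.1349 -0.0681]
tab [-0.2913  0.0562]
```

Emit:
carry_out(linear=[[0.15, 0, -0.8], [0, 0, -0.8], [0, 0, -0.8], [0, 0, -0.8], [0, 0, -0.7], [0, 0, -0.7], [0, 0, -0.7], [0, 0, -0.45], [0, 0, -0.2], [0, 0, 0]], rotation=[[0, 0, 0], [0, 0, 0], [0, 0, 0], [0, 0, 0], [0, 0, 0], [0, 0, 0], [0, 0, 0], [0, 0, 0], [0, 0, 0], [0, 0, 0]], grip=[-1, -1, -1, -1, -1, -1, -1, -1, -1, -1])

```text
time: 15.6
ee_pos: [0.4748, 0.4069, 0.0158]
tcp_rot: [179.9, 0.2, 178.4]
wrist_force: [0.7, -0.1, -0.0]
opening: 0.0849
grasp_force: 0.0
```

Emit:
carry_out(linear=[[0, 0.06, -0.2], [0, 0, 0], [0, 0, 0], [0, 0, 0], [0, 0, 0], [0, 0, 0], [0, 0, 0], [0, 0, 0]], rotation=[[0, 0, 0], [0, 0, 0], [0, 0, 0], [0, 0, 0], [0, 0, 0], [0, 0, 0], [0, 0, 0], [0, 0, 0]], grip=[-1, 1, 1, 1, 1, 1, 1, 1], grip_force=30)

```text
time: 16.4
ee_pos: [0.4752, 0.4084, 0.0128]
tcp_rot: [179.9, 0.3, 178.4]
wrist_force: [-0.8, 1.3, 3.1]
opening: 0.0263
grasp_force: 30.5
```

Emit:
carry_out(linear=[[0, 0, 0.2], [0, 0, 0.5], [0, 0, 0.8], [0, 0, 1], [0, 0, 1], [0, 0, 1], [0, 0, 1], [0, 0, 1], [0, 0, 0.7], [0, 0, 0.4], [0, 0, 0]], rotation=[[0, 0, 0], [0, 0, 0], [0, 0, 0], [0, 0, 0], [0, 0, 0], [0, 0, 0], [0, 0, 0], [0, 0, 0], [0, 0, 0], [0, 0, 0], [0, 0, 0]], grip=[1, 1, 1, 1, 1, 1, 1, 1, 1, 1, 1])

```text
time: 17.5
ee_pos: [0.4754, 0.4085, 0.1657]
tcp_rot: [179.8, 0.3, 178.4]
wrist_force: [-0.1, -1.0, -2.6]
opening: 0.0261
grasp_force: 29.9
```

Emit:
carry_out(linear=[[0.1, -0.4, 0], [0.2, -0.7, 0], [0.2, -0.7, 0], [0.2, -0.7, 0], [0.2, -0.7, 0], [0.2, -0.7, 0], [0.2, -0.7, 0], [0.2, -0.7, 0], [0.2, -0.7, 0], [0.2, -0.7, 0], [0.2, -0.7, 0], [0.2, -0.7, 0]], rotation=[[0, 0, 0.3], [0, 0, 0.6], [0, 0, 0.6], [0, 0, 0.6], [0, 0, 0.6], [0, 0, 0.6], [0, 0, 0.6], [0, 0, 0.6], [0, 0, 0.6], [0, 0, 0.6], [0, 0, 0.6], [0, 0, 0.6]], grip=[1, 1, 1, 1, 1, 1, 1, 1, 1, 1, 1, 1])

```text
time: 18.7
ee_pos: [0.5207, 0.2454, 0.1631]
tcp_rot: [179.9, 0.1, -126.2]
wrist_force: [-0.6, -0.3, -1.7]
opening: 0.0264
grasp_force: 29.8
```

Emit:
carry_out(linear=[[0.2, -0.8, 0], [0.2, -0.8, 0], [0.2, -0.8, 0], [0.2, -0.8, 0], [0.2, -0.8, 0], [0.2, -0.7, 0], [0.1, -0.5, 0], [0, 0, 0], [0, 0, 0]], rotation=[[0, 0, 0.6], [0, 0, 0.6], [0, 0, 0.6], [0, 0, 0.6], [0, 0, 0.6], [0, 0, 0.6], [0, 0, 0.7], [0, 0, 0], [0, 0, 0]], grip=[1, 1, 1, 1, 1, 1, 1, 1, 1])

```text
time: 19.6
ee_pos: [0.5467, 0.1422, 0.1636]
tcp_rot: [179.8, 0.2, -92.2]
wrist_force: [-0.3, 0.4, -2.1]
opening: 0.0258
grasp_force: 29.8
```

Emit:
carry_out(linear=[[0.07, -0.2, -0.5], [0, 0, -0.7], [0, 0, -0.7], [0, 0, -0.7], [0, 0, -0.7], [0, 0, -0.7], [0, 0, -0.5], [0, 0, -0.3], [0, 0, 0]], rotation=[[0, 0, 0.08], [0, 0, 0], [0, 0, 0], [0, 0, 0], [0, 0, 0], [0, 0, 0], [0, 0, 0], [0, 0, 0], [0, 0, 0]], grip=[1, 1, 1, 1, 1, 1, 1, 1, 1])

```text
time: 20.5
ee_pos: [0.548, 0.1381, 0.0674]
tcp_rot: [179.8, 0.2, -91.4]
wrist_force: [-0.8, -0.1, -2.0]
opening: 0.0262
grasp_force: 29.9
```

Run:
```python
from h import *
s=bot.camera('scene'); print(bot.get_obs()['ee_pos'])
cv2.imwrite('pics/s4.png',cv2.resize(s[190:350,230:450],None,fx=3.6,fy=3.6,interpolation=cv2.INTER_CUBIC))
```

```text
[0.54838561 0.1381912  0.0682525 ]
```

View pics/s4.png

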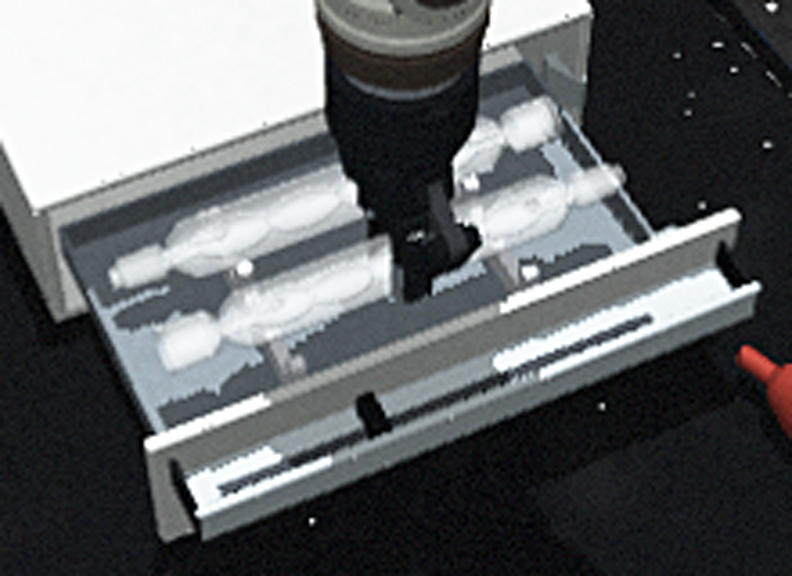

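The condenser is parallel above the front notches, clear of the stored one, and the front tine shows at (290,358). Now I'll lower it.

Emit:
carry_out(linear=[[0, 0, -0.25], [0, 0, -0.25], [0, 0, -0.25], [0, 0, 0]], rotation=[[0, 0, 0], [0, 0, 0], [0, 0, 0], [0, 0, 0]], grip=[1, 1, 1, 1])

```text
time: 20.95
ee_pos: [0.548, 0.1381, 0.0524]
tcp_rot: [179.8, 0.2, -91.4]
wrist_force: [-0.4, 0.2, -2.5]
opening: 0.0259
grasp_force: 29.9
```

Emit:
carry_out(linear=[[0, 0, -0.15], [0, 0, -0.1], [0, 0, 0]], rotation=[[0, 0, 0], [0, 0, 0], [0, 0, 0]], grip=[1, 1, 1])

```text
time: 21.25
ee_pos: [0.5483, 0.1381, 0.048]
tcp_rot: [179.9, 0.2, -91.4]
wrist_force: [-0.4, -0.5, -1.5]
opening: 0.0262
grasp_force: 29.9
```

Emit:
carry_out(linear=[[0, 0, -0.05], [0, 0, 0]], rotation=[[0, 0, 0], [0, 0, 0]], grip=[1, 1])

```text
time: 21.45
ee_pos: [0.5484, 0.1382, 0.0473]
tcp_rot: [179.9, 0.2, -91.4]
wrist_force: [-0.3, 0.8, -1.4]
opening: 0.0261
grasp_force: 29.9
```

Emit:
carry_out(linear=[[0, 0, -0.07], [0, 0, 0]], rotation=[[0, 0, 0], [0, 0, 0]], grip=[1, 1])

```text
time: 21.65
ee_pos: [0.5483, 0.1382, 0.0458]
tcp_rot: [179.9, 0.2, -91.4]
wrist_force: [-0.2, -0.5, -2.7]
opening: 0.0261
grasp_force: 29.9
```

Emit:
carry_out(linear=[[0, 0, -0.06], [0, 0, 0]], rotation=[[0, 0, 0], [0, 0, 0]], grip=[1, 1])

```text
time: 21.85
ee_pos: [0.5484, 0.1382, 0.0447]
tcp_rot: [179.9, 0.2, -91.4]
wrist_force: [0.5, -0.6, -2.9]
opening: 0.026
grasp_force: 30.0
```

Emit:
carry_out(linear=[[0, 0, -0.05], [0, 0, 0]], rotation=[[0, 0, 0], [0, 0, 0]], grip=[1, 1])

```text
time: 22.05
ee_pos: [0.5489, 0.1382, 0.0447]
tcp_rot: [180.0, 0.2, -91.4]
wrist_force: [-0.5, -1.2, 4.0]
opening: 0.0263
grasp_force: 30.6
```

Emit:
carry_out(linear=[[0, 0, -0.05], [0, 0, 0]], rotation=[[0, 0, 0], [0, 0, 0]], grip=[1, 1])

```text
time: 22.25
ee_pos: [0.5496, 0.1382, 0.0447]
tcp_rot: [-179.9, 0.2, -91.4]
wrist_force: [-1.3, -2.8, 10.1]
opening: 0.0261
grasp_force: 31.5
```

Emit:
carry_out(linear=[[0, 0, 0.1], [0, 0, 0], [0, 0, 0], [0, 0, 0], [0, 0, 0]], rotation=[[0, 0, 0], [0, 0, 0], [0, 0, 0], [0, 0, 0], [0, 0, 0]], grip=[1, -0.1, -0.1, -0.1, -0.1])

```text
time: 22.75
ee_pos: [0.5483, 0.1382, 0.0445]
tcp_rot: [179.9, 0.2, -91.4]
wrist_force: [-0.1, -0.6, -0.3]
opening: 0.0467
grasp_force: 0.0
```

Emit:
carry_out(linear=[[0, 0, 0.3], [0, 0, 0.5], [0, 0, 0.8], [0, 0, 1], [0, 0, 1], [0, 0, 1], [0, 0, 1], [0, 0, 0.4], [0, 0, 0]], rotation=[[0, 0, 0], [0, 0, 0], [0, 0, 0], [0, 0, 0], [0, 0, 0], [0, 0, 0], [0, 0, 0], [0, 0, 0], [0, 0, 0]], grip=[-0.1, -0.1, -0.1, -0.1, -0.1, -0.1, -0.1, -0.1, -0.1])

```text
time: 23.65
ee_pos: [0.549, 0.1384, 0.1663]
tcp_rot: [-179.9, 0.3, -91.4]
wrist_force: [0.2, -0.3, 0.2]
opening: 0.0471
grasp_force: 0.0
```

Emit:
carry_out(linear=[[-0.6, 0, 0], [-0.6, 0, 0], [-0.6, 0, 0], [-0.6, 0, 0], [-0.6, 0, 0], [-0.6, 0, 0], [-0.6, 0, 0], [-0.6, 0, 0], [-0.6, 0, 0], [-0.6, 0, 0], [-0.6, 0, 0], [-0.6, 0, 0]], rotation=[[0, 0, -1], [0, 0, -1], [0, 0, -1], [0, 0, -1], [0, 0, -1], [0, 0, -1], [0, 0, -1], [0, 0, -1], [0, 0, -1], [0, 0, -1], [0, 0, -1], [0, 0, -0.28]], grip=[1, 1, 1, 1, 1, 1, 1, 1, 1, 1, 1, 1], grip_force=20)

```text
time: 24.85
ee_pos: [0.4035, 0.138, 0.1636]
tcp_rot: [179.9, 0.1, 178.1]
wrist_force: [0.3, 0.3, 0.3]
opening: 0.0002
grasp_force: 0.0
```

Run:
```python
from h import *
t=bot.camera('top');s=bot.camera('scene'); print(bot.get_obs()['ee_pos'],bot.get_obs()['tcp_rot'])
a=cv2.resize(t[220:345,240:400],(640,500),interpolation=cv2.INTER_CUBIC)
cv2.imwrite('pics/t5.png',a)
```

```text
[0.40329811 0.1381017  0.1640193 ] [1.79927717e+02 1.62786197e-01 1.78404801e+02]
```

View pics/t5.png

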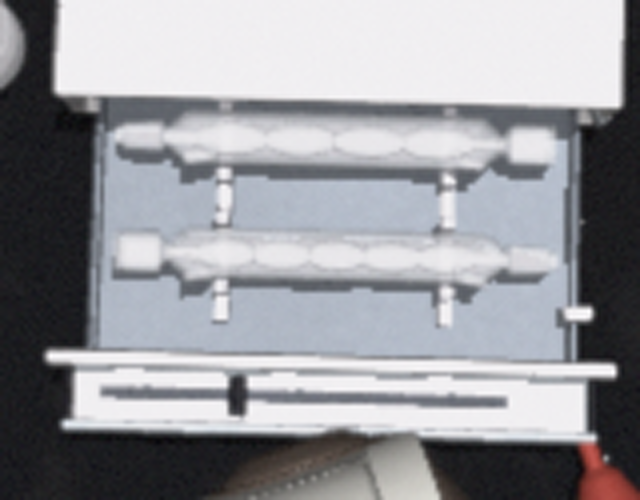

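The condenser lies in the front notches, spanning columns 115 to 558 at row 255, in line with the stored one. Now I'll lower the fingers in front of the lip and push.

Emit:
carry_out(linear=[[0, 0, -0.6], [0, 0, -0.8], [0, 0, -0.8], [0, 0, -0.8], [0, 0, -0.8], [0, 0, -0.5], [0.2, 0, 0], [0.2, 0, 0], [0.2, 0, 0], [0, 0, 0]], rotation=[[0, 0, 0], [0, 0, 0], [0, 0, 0], [0, 0, 0], [0, 0, 0], [0, 0, 0], [0, 0, 0], [0, 0, 0], [0, 0, 0], [0, 0, 0]], grip=[1, 1, 1, 1, 1, 1, 1, 1, 1, 1])

```text
time: 25.95
ee_pos: [0.4174, 0.1383, 0.0794]
tcp_rot: [179.9, 0.3, 178.4]
wrist_force: [-0.7, 0.6, 0.9]
opening: -0.0001
grasp_force: 0.0
```

Emit:
carry_out(linear=[[0.2, 0, 0], [0.2, -0.006, 0], [0.2, -0.006, 0], [0.2, -0.006, 0], [0, 0, 0]], rotation=[[0, 0, 0], [0, 0, 0], [0, 0, 0], [0, 0, 0], [0, 0, 0]], grip=[1, 1, 1, 1, 1])

```text
time: 26.45
ee_pos: [0.4328, 0.1378, 0.0787]
tcp_rot: [179.9, 0.2, 178.4]
wrist_force: [0.2, -0.3, -0.3]
opening: 0.0001
grasp_force: 0.0
```

Emit:
carry_out(linear=[[0.2, -0.006, 0], [0.3, -0.008, 0], [0.4, -0.01, 0], [0.5, -0.014, 0], [0.5, -0.014, 0], [0.5, -0.014, 0], [0.5, -0.014, 0], [0.5, -0.014, 0], [0.5, -0.014, 0], [0.5, -0.014, 0], [0.5, -0.014, 0], [0.5, -0.014, 0]], rotation=[[0, 0, 0], [0, 0, 0], [0, 0, 0], [0, 0, 0], [0, 0, 0], [0, 0, 0], [0, 0, 0], [0, 0, 0], [0, 0, 0], [0, 0, 0], [0, 0, 0], [0, 0, 0]], grip=[1, 1, 1, 1, 1, 1, 1, 1, 1, 1, 1, 1])

```text
time: 27.65
ee_pos: [0.5412, 0.1348, 0.0786]
tcp_rot: [179.9, 0.2, 178.4]
wrist_force: [-1.9, -0.3, -1.0]
opening: -0.0002
grasp_force: 1.1
```

Emit:
carry_out(linear=[[0.4, -0.01, 0], [0.4, -0.01, 0], [0.3, -0.008, 0], [0.2, -0.006, 0], [0, 0, 0]], rotation=[[0, 0, 0], [0, 0, 0], [0, 0, 0], [0, 0, 0], [0, 0, 0]], grip=[1, 1, 1, 1, 1])

```text
time: 28.15
ee_pos: [0.5666, 0.1342, 0.0787]
tcp_rot: [179.9, 0.2, 178.4]
wrist_force: [-3.0, -0.7, -1.0]
opening: -0.0001
grasp_force: 1.4
```

Emit:
carry_out(linear=[[0.2, -0.006, 0], [0.2, -0.006, 0], [0.1, 0, 0], [0, 0, 0]], rotation=[[0, 0, 0], [0, 0, 0], [0, 0, 0], [0, 0, 0]], grip=[1, 1, 1, 1])

```text
time: 28.55
ee_pos: [0.5771, 0.1339, 0.0788]
tcp_rot: [179.9, 0.3, 178.4]
wrist_force: [-0.2, 0.4, 0.2]
opening: 0.0001
grasp_force: 0.3
```

Emit:
carry_out(linear=[[0.1, 0, 0], [0, 0, 0]], rotation=[[0, 0, 0], [0, 0, 0]], grip=[1, 1])

```text
time: 28.75
ee_pos: [0.579, 0.134, 0.079]
tcp_rot: [179.9, 0.3, 178.4]
wrist_force: [-0.6, -0.8, 0.6]
opening: 0.0
grasp_force: 0.0
```

Emit:
carry_out(linear=[[0.1, 0, 0], [0, 0, 0]], rotation=[[0, 0, 0], [0, 0, 0]], grip=[1, 1])

```text
time: 28.95
ee_pos: [0.5808, 0.134, 0.0789]
tcp_rot: [179.9, 0.3, 178.4]
wrist_force: [-0.3, -0.1, 0.4]
opening: -0.0002
grasp_force: 0.0
```

Emit:
carry_out(linear=[[0.08, 0, 0], [0, 0, 0]], rotation=[[0, 0, 0], [0, 0, 0]], grip=[1, 1])

```text
time: 29.15
ee_pos: [0.5815, 0.1339, 0.0788]
tcp_rot: [179.9, 0.2, 178.4]
wrist_force: [-5.7, -0.3, 3.8]
opening: -0.0001
grasp_force: 2.4
```

Emit:
carry_out(linear=[[0.08, 0, 0], [0, 0, 0]], rotation=[[0, 0, 0], [0, 0, 0]], grip=[1, 1])

```text
time: 29.35
ee_pos: [0.5816, 0.1339, 0.0787]
tcp_rot: [179.9, -0.0, 178.4]
wrist_force: [-13.5, 0.2, 8.1]
opening: 0.0002
grasp_force: 6.7
```

Emit:
carry_out(linear=[[0.05, 0, 0], [0, 0, 0]], rotation=[[0, 0, 0], [0, 0, 0]], grip=[1, 1])

```text
time: 29.55
ee_pos: [0.5817, 0.1339, 0.0787]
tcp_rot: [179.9, -0.1, 178.4]
wrist_force: [-18.9, 0.5, 10.9]
opening: -0.0002
grasp_force: 9.3
```

Emit:
carry_out(linear=[[-0.3, 0, 0], [-0.6, 0, 0], [-1, 0, 0], [-1, 0, 0.5], [-1, 0, 1], [-1, 0, 1], [-1, 0, 1], [0, 0, 0], [0, 0, 0]], rotation=[[0, 0, 0], [0, 0, 0], [0, 0, 0], [0, 0, 0], [0, 0, 0], [0, 0, 0], [0, 0, 0], [0, 0, 0], [0, 0, 0]], grip=[1, 1, 1, 1, 1, 1, 1, 1, 1])

```text
time: 30.45
ee_pos: [0.4672, 0.1341, 0.1491]
tcp_rot: [179.9, 0.3, 178.4]
wrist_force: [-0.0, 0.4, 0.3]
opening: -0.0002
grasp_force: 0.0
```

Run:
```python
from h import *
t=bot.camera('top')
cv2.imwrite('pics/t6.png',np.vstack([cv2.resize(x[220:280,190:400],None,fx=3.8,fy=3.8,interpolation=cv2.INTER_CUBIC) for x in (cv2.imread('pics/top0.png'),t)]))
```

```text
(no output)
```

View pics/t6.png

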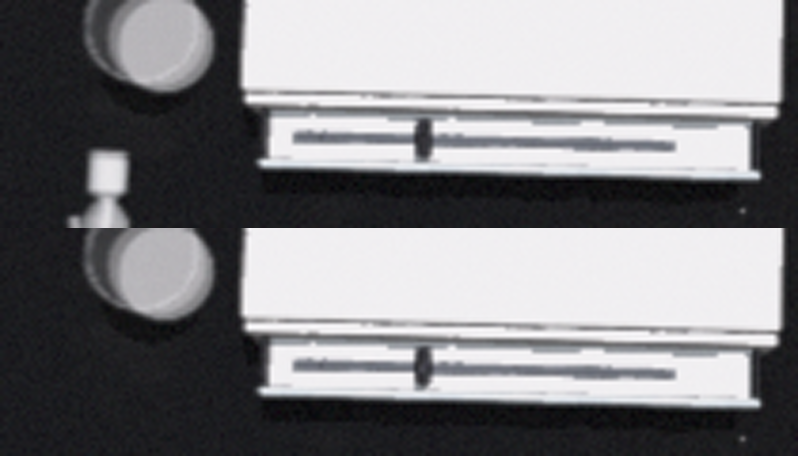

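The drawer and tab are back exactly where they started (tab at (423,367), compared with (423,139) before). The beaker has not moved.

```bash
python3 -c "
from workcell import bot
print(bot.job_done())"
```

```text
the job is handed in; nothing more can be done
None
```

The condenser is in the front notches, the drawer is pushed home with its catch sprung back, the beaker has not moved, and the job is handed in; no verdict came back.

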